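Pack the finished silver in its fitted boxes

TASK

The silver on the bench is finished: pack each of the four pieces (napkin ring, round box, oblong box, square box) in the open presentation box whose recess is cut to its shape and size, so that it sits upright and fully down on the recess floor. Set each piece down by hand rather than dropping it, and leave the eye loupe and the graver where they are.

Things in the scene. Friction and masses are not known exactly. Their poses are not given: they have to be found in the camera images.
- napkin_ring: Napkin ring: upright open silver tube, outside diameter 44 mm, 32 mm high, wall 3 mm, about 60 g. Silver, plain; stands on the bench. Origin at the centre of its underside, z up.
- round_box: Round pill box with a flat engraved lid (the lid does not open): solid disc, diameter 60 mm, 26 mm high, about 110 g. Silver, plain; stands on the bench. Origin at the centre of its underside, z up.
- oblong_box: Oblong snuff box (the lid does not open): 66 mm along its x, 42 mm along its y, 26 mm high, about 120 g; grasp it across the 42 mm. Silver, plain; stands on the bench. Origin at the centre of its underside, z up.
- square_box: Square trinket box (the lid does not open): 48 x 48 mm, sides along its x and y, 30 mm high, about 100 g. Silver, plain; stands on the bench. Origin at the centre of its underside, z up.
- box_ring: Box for the napkin ring, with the smaller round recess: 52 mm across at the floor, 64 mm at the mouth. The ring stands in it upright. Dark lidless base, 96 x 96 x 22 mm, fixed; all four are alike but for the pale-floored recess in the padded insert. Origin: centre of its underside, below the recess centre; x, y along its sides. Recess floor 12 mm above the origin, 10 mm deep, sloping sides.
- box_round: Box for the round pill box, with the larger round recess: 68 mm across at the floor, 80 mm at the mouth. Dark lidless base, 96 x 96 x 22 mm, fixed; all four are alike but for the pale-floored recess in the padded insert. Origin: centre of its underside, below the recess centre; x, y along its sides. Recess floor 12 mm above the origin, 10 mm deep, sloping sides.
- box_oblong: Box for the oblong snuff box: recess 74 mm (x) by 50 mm (y) at the floor, 86 x 62 mm at the mouth; fits either way round. Dark lidless base, 96 x 96 x 22 mm, fixed; all four are alike but for the pale-floored recess in the padded insert. Origin: centre of its underside, below the recess centre; x, y along its sides. Recess floor 12 mm above the origin, 10 mm deep, sloping sides.
- box_square: Box for the square trinket box: recess 56 x 56 mm at the floor, 68 x 68 mm at the mouth; fits in any quarter turn. Dark lidless base, 96 x 96 x 22 mm, fixed; all four are alike but for the pale-floored recess in the padded insert. Origin: centre of its underside, below the recess centre; x, y along its sides. Recess floor 12 mm above the origin, 10 mm deep, sloping sides.
- loupe: Black eye loupe on the bench amid silver and boxes: cone 36 mm across, 26 mm high, loose. Leave it. Origin: centre of its underside. Unlisted: a flat copper plate (3 mm) to its right and two 17 mm high tins between the boxes; all else stands beyond x = 0.78 m or 0.5 m to the sides, under 0.25 m high. Above 0.06 m the space between is clear.
- graver: Push graver lying flat on the bench to the left (+y), between the silver and the boxes: wooden mushroom handle (30 mm wide, 25 mm high, toward its -x) and a thin steel blade (toward +x), about 97 mm long, 40 g, loose. Leave it. Origin on the bench under its middle.
Things that resemble listed ones, but are neither listed nor needed, are in the scene too. Leave any blue or green look-alike of the napkin_ring alone.

How it is judged:
By the outcome, as a careful person would: the job done as asked, in the order asked, and still so for the second after the job is handed in, with the robot touching nothing.
It also fails if it takes over 96 s, if anything falls off the work surface, if the arm or the gripper's body presses on something with over 40 N, if the wrist force passes 120 N, or if a joint passes its speed limit or range.

ROBOT

A 6-joint arm with a two-finger parallel gripper is mounted at the origin on the work surface. World frame = base frame: x ahead of the robot, y to its left, z up, the work surface at z = 0. Lengths are in m, angles in rad, forces in N, time in s.
With the tool pointing down it reaches from about 0.3 to 0.775 m from the base axis. Payload 14.6 kg.
Tool frame: the origin (TCP) lies on the mounting face of the last link; the fingertips stand 173 mm ahead of it and the grasp point (between the pads) lies 155 mm ahead of it; z points along the fingers, y is the line along which they close (so a half turn about z gives the same grasp; the last joint's range is limited). The gripper opens to 85 mm and grips with 20 to 120 N. Pads are 22 mm wide; open, the fingers measure 114 mm over their backs; the gripper's body (76 mm by 85 mm) begins 54 mm behind the grasp point. The pads swing forward as they close: fully open they stand 13 mm farther back than shut.
Start: joints at [-1.247, 0.3, 1.521, -0, 1.321, -0.067], TCP at [0.21, -0.509, 0.405] pointing down, gripper open.
Joint ranges: [-3.03, 3.03], [-0.79, 2.21], [0.23, 2.52], [-1.04, 4.18], [0, 3.07], [-2.55, 2.55]. Speed limits (rad/s): [2.22, 2.22, 2.57, 3.14, 3.14, 3.14].

INTERFACE

Orientations are given as a unit quaternion [x, y, z, w].
In Python, from rig import arm gives the robot as it stands.
- The arm moves only by the tool drive_tool, never from a script. Its argument "increments" is a list of rows, each a list of 5 numbers: the shift along the tool's x, y, z in mm, then the turn about the tool's z in degrees, then the finger opening in mm, from 0 to 85.4. In form: [[dx, dy, dz, yaw, gripper], ...]. A call has exactly 5 rows; each row shifts and turns the commanded pose from where the row before left it, along the tool's axes as they then stand; what a row does not reach is not made up. A row lasts 1/10 s, in which the tool goes at most 50 mm and 8.59 degrees, less where a joint would pass 70% of its speed; a pose out of reach is approached as far as the arm can. A call is refused whole if a number of a shift passes 50 or a number of a turn 8.59, either way. A call with a gripper value outside its range is refused whole. The fingers move at their own pace and stop on an object; "force" is the grip in N (left out, the last holds). Time passes only in rows, so rows that do not move let the fingers close, or fill a call up. It gives the time, the measured TCP pose, the force, the opening and the grip force at its end, in the units of the state.
- arm.read_state(): the state, without advancing time (a new reading comes with each control period).
- arm.camera(name): name is "scene" or "top"; returns a dict with "image" (384x512x3 uint8, blue, green, red), "vfov" (degrees; the focal length in pixels is half the picture's height over the tangent of half this angle, whatever the lens; pixels are square), "cx", "cy" (the principal point, pixels), "extrinsics" (4x4, takes a point from world to camera coordinates). Camera axes: x right, y down, z forward; pixel columns grow to the right and rows downward; lengths in m; the calibration is good to about 2 mm. A picture is of the moment at which its call begins. There is no depth.
- arm.sign_off(): hands the job in; it is judged then, once.
The state is a dict: "time": time; "q": joint angles; "qvel": joint speeds; "joint_efforts": joint torques, N m; "ee_pos": TCP position; "tool_rot": TCP orientation; "ft_force": force on the tool from outside, world axes, zero at the start; "wrist_torque": the same for the moment, N m; "gripper_width": finger opening in m; "gripper_force": force on a finger pad.
Only numpy, scipy, OpenCV 4.12 (cv2) and the standard library are available. Lean on these libraries where they do the work, as an engineer would, in place of code of your own. Each camera call takes 0.05 s, during which the arm holds its last target. There are 200 camera calls.

## Working session

There is one attempt and no reset: what is moved stays moved. The work goes in short steps, Python scripts to look and compute and a tool call to move; the robot and the scene stay as the last step left them, time stands still between calls to the robot, and variables do not carry over. Pictures are saved under pics/ and viewed, at most 14 in all, crops included, and the job is handed in when it is done.

Besides the shell and the picture viewer there is one more tool, called after "Emit:" in YAML: its name, and indented under it one key for each argument. drive_tool: Moves the arm, as the interface text tells. Its arguments: {"type":"object","properties":{"increments":{"type":"array"},"force":{"type":"number"}},"required":["increments"]}

```bash
mkdir -p pics; ls; python3 - <<'E'
from rig import arm
import cv2
for n in("scene","top"):
    c=arm.camera(n); cv2.imwrite(f"pics/{n}0.png",c["image"]); print(n,c["vfov"],c["cx"],c["cy"],c["extrinsics"])
print(arm.read_state())
E
```

```text
pics
scene 53.033716076468046 248.8071524774012 192.1961612762576 [[ 1.40266845e-02  9.99798261e-01 -1.43767103e-02 -1.73502847e-02]
 [ 6.55732944e-01 -2.00522899e-02 -7.54726581e-01 -2.70104119e-01]
 [-7.54862609e-01  1.15902901e-03 -6.55881924e-01  1.35983658e+00]
 [ 0.00000000e+00  0.00000000e+00  0.00000000e+00  1.00000000e+00]]
top 48.835253174669376 246.21993318925138 193.7287819935739 [[ 0.03807904 -0.99926339  0.00475966 -0.01381745]
 [-0.97900709 -0.03826073 -0.20020296  0.50195139]
 [ 0.2002376   0.0029638  -0.97974288  1.25275595]
 [ 0.          0.          0.          1.        ]]
{'time': 0.1, 'q': array([-1.24658927e+00,  3.00406846e-01,  1.52154755e+00, -2.73969363e-05,
        1.32072888e+00, -6.66166263e-02]), 'qvel': array([ 0.00016141, -0.0019188 , -0.00220492, -0.00127725, -0.0003513 ,
        0.00052558]), 'joint_efforts': array([ 3.16774887e-03, -5.44373524e+01, -3.62368870e+01,  4.85055443e-05,
        3.03301807e-03, -3.14463148e-05]), 'ee_pos': array([ 0.20949714, -0.50849571,  0.40417065]), 'tool_rot': array([ 9.80966980e-01,  1.94173857e-01, -8.32001493e-05, -5.39090650e-04]), 'ft_force': array([ 0.26392766,  0.77502422, -0.55778659]), 'wrist_torque': array([ 0.04100663,  0.01956332, -0.02113026]), 'gripper_force': 0.0, 'gripper_width': 0.08533322662231833}
```

View pics/scene0.png

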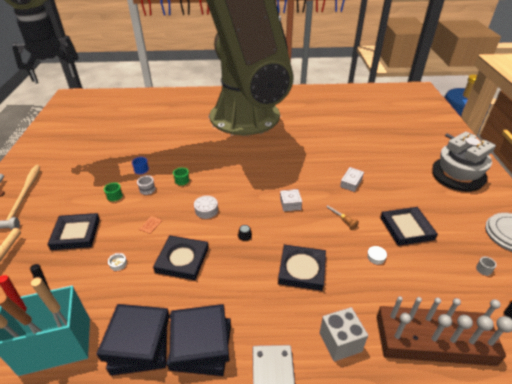

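View pics/top0.png

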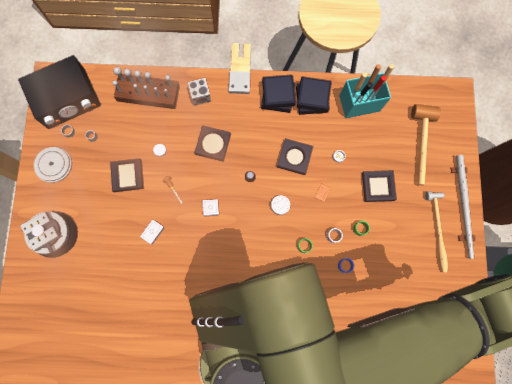

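The scene view shows the pieces in a row: silver ring (146,185), round box (206,207), square box (291,200), oblong box (352,179). The boxes are square (75,231), ring (181,257), round (302,267) and oblong (408,226).

In the top view the pieces are silver ring (335,235), round (280,205), square (210,208) and oblong (152,232). The boxes are (379,186), (295,156), (213,143) and (126,176).

Ring candidates in the top view are silver (335,235), green (304,245) and (361,228), blue (346,266), and grey at the far left (67,131) and (91,135). The silver ring at (335,235) fits: it is plain silver and stands on the bench amid the pieces. I'll confirm it in an enlarged crop.

```bash
python3 - <<'E'
import cv2
t=cv2.imread("pics/top0.png"); s=cv2.imread("pics/scene0.png")
cv2.imwrite("pics/topc.png",cv2.resize(t[120:285,100:400],(800,440),interpolation=cv2.INTER_CUBIC))
cv2.imwrite("pics/scenec.png",cv2.resize(s[145:300,40:450],(800,302),interpolation=cv2.INTER_CUBIC))
E
```

```text
(no output)
```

View pics/topc.png

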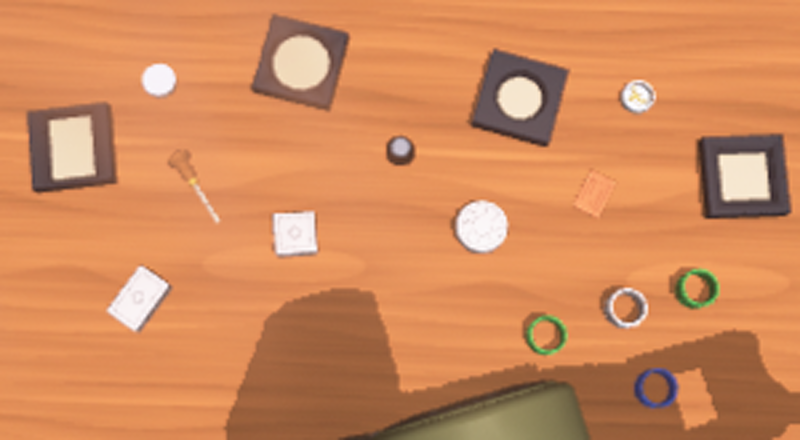

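View pics/scenec.png

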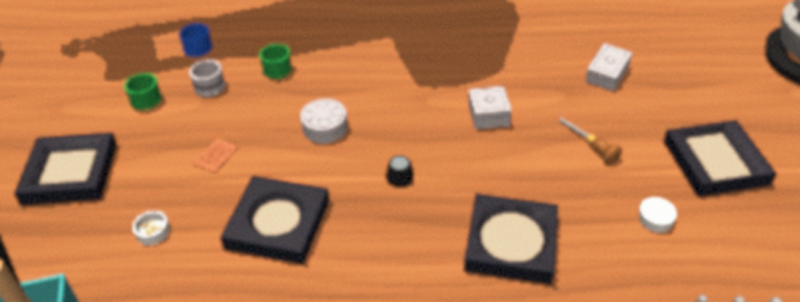

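The crops confirm it: the silver ring at top-crop (627,307) stands between the green ones (546,334) and (698,288), with blue (655,388). The white discs (158,79) and (638,96) are the tins. All four pale recess floors are clear.

```bash
cat > h.py <<'E'
import numpy as np, cv2
def cam(c):
    E=np.array(c["extrinsics"]);f=192/np.tan(np.radians(c["vfov"]/2));return E[:3,:3],E[:3,3],f,c["cx"],c["cy"]
def ray(c,p):
    R,t,f,cx,cy=cam(c);p=np.atleast_2d(p).astype(float)
    d=np.c_[(p[:,0]-cx)/f,(p[:,1]-cy)/f,np.ones(len(p))]@R
    return -R.T@t,d/np.linalg.norm(d,axis=1)[:,None]
def plane(c,p,z):
    o,d=ray(c,p);return (o+d*((z-o[2])/d[:,2])[:,None])[:,:2]
def tri(c1,p1,c2,p2):
    o1,d1=ray(c1,p1);o2,d2=ray(c2,p2);d1=d1[0];d2=d2[0]
    a=np.linalg.lstsq(np.c_[d1,-d2],o2-o1,rcond=None)[0]
    x,y=o1+a[0]*d1,o2+a[1]*d2;return (x+y)/2,np.linalg.norm(x-y)
def blob(img,kind,p,r=26,vmin=None):
    k=4;x0,y0=int(p[0])-r,int(p[1])-r
    h=cv2.cvtColor(cv2.resize(img[y0:y0+2*r,x0:x0+2*r],None,fx=k,fy=k,interpolation=cv2.INTER_CUBIC),cv2.COLOR_BGR2HSV).astype(int)
    m=(h[...,1]<70)&(h[...,2]>(vmin or 110)) if kind=="s" else (h[...,1]<130)&(h[...,2]>(vmin or 130))
    cs=cv2.findContours(m.astype(np.uint8),cv2.RETR_EXTERNAL,cv2.CHAIN_APPROX_NONE)[0]
    q=(np.array(p)-[x0,y0])*k
    cs=[c for c in cs if cv2.contourArea(c)>300]
    c=max(cs,key=lambda c:cv2.pointPolygonTest(c,(float(q[0]),float(q[1])),True))
    m=cv2.moments(c);M=lambda a:(np.array(a)+.5)/k-.5+[x0,y0]
    return M(c[:,0]),M([m["m10"]/m["m00"],m["m01"]/m["m00"]])
E
cat > m.py <<'E'
from rig import arm; from h import *
T,S=arm.camera("top"),arm.camera("scene")
P=dict(ring=("s",(335,235),(146,185),.032,None),round=("s",(280,205),(206,203),.026,190),oblong=("s",(152,232),(352,176),.026,190),square=("s",(210,208),(291,196),.03,190),
 b_ring=("r",(295,156),(181,257),.012,None),b_round=("r",(213,143),(302,267),.012,None),b_oblong=("r",(126,176),(408,226),.012,None),b_square=("r",(379,186),(75,231),.012,None))
for n,(k,pt,ps,h,v) in P.items():
    ct,gt=blob(T["image"],k,pt,vmin=v); cs,gs=blob(S["image"],k,ps,vmin=v)
    X,e=tri(T,gt,S,gs)
    print(n,"tri mm",(X*1e3).round(1),"gap",round(e*1e3,1))
    for nm,c,ctr in(("top",T,ct),("scn",S,cs)):
        w=(plane(c,ctr,h)*1e3).astype(np.float32);r=cv2.minAreaRect(w);print("   ",nm,np.round(r[0],1),np.round(r[1],1),round(r[2],1))
E
python3 m.py
```

```text
ring tri mm [ 388.  -271.6   24.5] gap 0.6
    top [ 387.3 -269.9] [44.5 48.9] 16.2
    scn [ 397.4 -267.6] [55.7 42.1] 24.3
round tri mm [ 478.  -101.6   22.4] gap 1.8
    top [ 477.8 -102. ] [60.3 59.4] 76.6
    scn [ 481.  -100.4] [58.3 59. ] 65.7
oblong tri mm [378.1 295.8  22.7] gap 2.5
    top [377.9 293.9] [42.8 66.5] 58.1
    scn [381.6 296.5] [42.8 67.8] 58.3
square tri mm [460.8 118.   26.6] gap 2.4
    top [460.2 116.4] [49.3 49.4] 6.6
    scn [464.2 118.3] [49.6 48.2] 6.7
b_ring tri mm [ 640.1 -144.8    9.7] gap 1.6
    top [ 639.2 -145. ] [54.7 54.2] 0.7
    scn [ 641.1 -143.7] [53.3 54.3] 17.4
b_round tri mm [674.5 126.3   8.9] gap 2.5
    top [675.4 122.9] [ 98.7 101.3] 77.9
    scn [675.4 124.6] [70.3 69. ] 88.5
b_oblong tri mm [564.9 386.7  17.8] gap 6.7
    top [562.6 393.3] [91.1 99.2] 9.3
    scn [557.6 393.6] [75.6 52.8] 9.2
b_square tri mm [ 552.1 -415.1   10.5] gap 1.5
    top [ 552.2 -415.4] [59.1 59.2] 4.3
    scn [ 552.7 -413.4] [56.5 59.1] 3.9
```

```bash
cat > go.py <<'E'
import sys; from rig import arm; import numpy as np
s=arm.read_state(); x,y,_,w=s["tool_rot"]; phi=np.degrees(2*np.arctan2(y,x)); p=s["ee_pos"]*1e3
print("t",round(s["time"],1),"pos",p.round(1),"phi",round(phi,1),"w",round(s["gripper_width"]*1e3,1),"F",s["ft_force"].round(1))
if len(sys.argv)>1:
    g=np.array([float(a) for a in sys.argv[1:4]]); ph=float(sys.argv[4]) if len(sys.argv)>4 else phi
    a=np.radians(ph); d=g-p; print("yaw",round((phi-ph+180)%360-180,1),"then dx,dy,dz",np.round([d[0]*np.cos(a)+d[1]*np.sin(a),d[0]*np.sin(a)-d[1]*np.cos(a),-d[2]],1))
E
python3 go.py 389.5 -270.5 280 130
sed -i 's/b_round=("r",(213,143),(302,267),.012,None),b_oblong=("r",(126,176),(408,226),.012,None)/b_round=("r",(213,143),(302,267),.012,170),b_oblong=("r",(126,176),(408,226),.012,170)/' m.py; python3 m.py | grep -A2 -E "b_round|b_obl"
```

```text
t 0.2 pos [ 209.5 -508.5  404.4] phi 22.4 w 85.6 F [ 0.5 -0.3  0.1]
yaw -107.6 then dx,dy,dz [ 66.6 290.9 124.4]
b_round tri mm [674.7 123.7   9.1] gap 2.6
    top [673.7 121.8] [69.4 69.3] 67.6
    scn [675.5 124.7] [68.2 66.2] 88.6
b_oblong tri mm [557.5 392.9  10.1] gap 3.2
    top [556.9 390.7] [75.3 51.7] 9.4
    scn [557.5 393.7] [72.9 50.1] 8.9
```

Emit:
drive_tool:
  increments:
    - [0,0,0,-8.3,85]
    - [0,0,0,-8.3,85]
    - [0,0,0,-8.3,85]
    - [0,0,0,-8.3,85]
    - [0,0,0,-8.3,85]
  force: 30

```text
time: 0.8
ee_pos: [0.2095, -0.5085, 0.4046]
tool_rot: [0.847, 0.532, 0.0, -0.0]
ft_force: [0.2, -0.2, 0.4]
gripper_width: 0.0851
gripper_force: 0.0
```

Emit:
drive_tool:
  increments:
    - [0,0,0,-8.3,85]
    - [0,0,0,-8.3,85]
    - [0,0,0,-8.3,85]
    - [0,0,0,-8.3,85]
    - [0,0,0,-8.3,85]

```text
time: 1.3
ee_pos: [0.2095, -0.5085, 0.4046]
tool_rot: [0.604, 0.797, 0.0, -0.0]
ft_force: [0.6, 0.4, 0.7]
gripper_width: 0.0852
gripper_force: 0.0
```

Emit:
drive_tool:
  increments:
    - [0,0,0,-8.3,85]
    - [0,0,0,-8.3,85]
    - [0,0,0,-8.3,85]
    - [0,0,0,0,85]
    - [0,0,0,0,85]

```text
time: 1.8
ee_pos: [0.2095, -0.5085, 0.4046]
tool_rot: [0.422, 0.906, 0.0, -0.0]
ft_force: [-0.1, 0.0, -0.4]
gripper_width: 0.0852
gripper_force: 0.0
```

```bash
python3 go.py 389.5 -270.5 280 130
```

```text
t 1.8 pos [ 209.5 -508.5  404.6] phi 130.0 w 85.2 F [-0.1  0.  -0.4]
yaw 0.0 then dx,dy,dz [ 66.6 290.9 124.6]
```

Emit:
drive_tool:
  increments:
    - [6.7,29.1,12.5,0,70]
    - [6.7,29.1,12.5,0,70]
    - [6.7,29.1,12.5,0,70]
    - [6.7,29.1,12.5,0,70]
    - [6.7,29.1,12.5,0,70]

```text
time: 2.3
ee_pos: [0.2994, -0.3878, 0.3418]
tool_rot: [0.422, 0.906, -0.0, 0.0]
ft_force: [0.6, -0.8, -0.8]
gripper_width: 0.0701
gripper_force: 0.0
```

Emit:
drive_tool:
  increments:
    - [6.7,29.1,12.5,0,70]
    - [6.7,29.1,12.5,0,70]
    - [6.6,29.0,12,0,70]
    - [6.6,29.0,12,0,70]
    - [6.5,29.0,12,0,70]

```text
time: 2.8
ee_pos: [0.3888, -0.2687, 0.2808]
tool_rot: [0.422, 0.906, -0.0, 0.0]
ft_force: [0.8, -0.1, 0.1]
gripper_width: 0.07
gripper_force: 0.0
```

Emit:
drive_tool:
  increments:
    - [0,0,0,0,70]
    - [0,0,20,0,70]
    - [0,0,20,0,70]
    - [0,0,0,0,70]
    - [0,0,0,0,70]

```text
time: 3.3
ee_pos: [0.3881, -0.2702, 0.2417]
tool_rot: [0.421, 0.907, -0.0, 0.0]
ft_force: [0.2, -0.5, -0.2]
gripper_width: 0.07
gripper_force: 0.0
```

```bash
python3 go.py 389.5 -270.5 182 130; python3 - <<'E'
from rig import arm; import cv2,numpy as np
s=arm.camera("scene")["image"];t=arm.camera("top")["image"]
a=cv2.resize(s[80:220,70:230],(457,400),interpolation=3);b=cv2.resize(t[190:290,290:375],(340,400),interpolation=3)
cv2.imwrite("pics/r1.png",np.hstack([a,b]))
E
```

```text
t 3.3 pos [ 388.1 -270.2  241.7] phi 130.2 w 70.0 F [ 0.2 -0.5 -0.2]
yaw 0.2 then dx,dy,dz [-1.1  0.8 59.7]
```

View pics/r1.png

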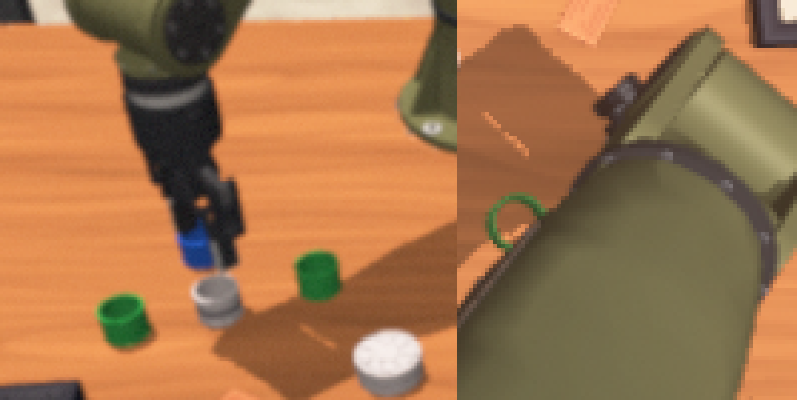

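The gripper hangs over the silver ring at crop (218,300), between the two green rings and clear of the blue one. I'll descend and grip.

Emit:
drive_tool:
  increments:
    - [-1,1,20,0,70]
    - [0,0,20,0,70]
    - [0,0,20,0,70]
    - [0,0,0,0,70]
    - [0,0,0,0,70]

```text
time: 3.9
ee_pos: [0.3898, -0.2701, 0.1821]
tool_rot: [0.421, 0.907, -0.0, 0.0]
ft_force: [0.4, 0.6, -0.4]
gripper_width: 0.0697
gripper_force: 0.0
```

Emit:
drive_tool:
  increments:
    - [0,0,0,0,30]
    - [0,0,0,0,30]
    - [0,0,0,0,30]
    - [0,0,0,0,30]
    - [0,0,0,0,30]

```text
time: 4.4
ee_pos: [0.3899, -0.2701, 0.1825]
tool_rot: [0.42, 0.907, -0.0, 0.001]
ft_force: [-1.5, 1.5, 10.3]
gripper_width: 0.0427
gripper_force: 29.1
```

Emit:
drive_tool:
  increments:
    - [0,0,-5,0,30]
    - [0,0,-20,0,30]
    - [0,0,-25,0,30]
    - [0,0,-30,0,30]
    - [0,0,-10,0,30]

```text
time: 4.9
ee_pos: [0.3898, -0.2701, 0.2742]
tool_rot: [0.42, 0.907, -0.001, 0.002]
ft_force: [0.5, -0.4, -0.2]
gripper_width: 0.0424
gripper_force: 30.7
```

```bash
python3 go.py 640.1 -144.4 272 130
```

```text
t 4.9 pos [ 389.8 -270.1  274.2] phi 130.3 w 42.4 F [ 0.5 -0.4 -0.2]
yaw 0.3 then dx,dy,dz [-64.6 272.5   2.2]
```

Emit:
drive_tool:
  increments:
    - [-6.5,27.2,0,0,30]
    - [-6.5,27.2,0,0,30]
    - [-6.5,27.2,0,0,30]
    - [-6.5,27.2,0,0,30]
    - [-6.5,27.2,0,0,30]

```text
time: 5.4
ee_pos: [0.5152, -0.206, 0.2708]
tool_rot: [0.42, 0.907, 0.0, -0.0]
ft_force: [-0.1, -1.0, -1.2]
gripper_width: 0.0427
gripper_force: 30.7
```

Emit:
drive_tool:
  increments:
    - [-6.5,27.2,0,0,30]
    - [-6.5,27.2,0,0,30]
    - [-6.5,27.2,0,0,30]
    - [-6.5,27.2,0,0,30]
    - [-6.5,27.2,0,0,30]

```text
time: 5.9
ee_pos: [0.6399, -0.1429, 0.2706]
tool_rot: [0.42, 0.907, -0.0, -0.0]
ft_force: [-0.2, 0.0, -0.0]
gripper_width: 0.0428
gripper_force: 30.7
```

Emit:
drive_tool:
  increments:
    - [0,0,0,0,30]
    - [0,0,20,0,30]
    - [0,0,20,0,30]
    - [0,0,0,0,30]
    - [0,0,0,0,30]

```text
time: 6.4
ee_pos: [0.6389, -0.1438, 0.2313]
tool_rot: [0.42, 0.907, -0.0, -0.0]
ft_force: [-0.1, -0.1, -0.6]
gripper_width: 0.0427
gripper_force: 30.8
```

```bash
python3 go.py 640.1 -144.4 194.5 130; python3 - <<'E'
from rig import arm; import cv2,numpy as np
s=arm.camera("scene")["image"]
cv2.imwrite("pics/r2.png",cv2.resize(s[150:300,120:260],(560,600),interpolation=3))
E
```

```text
t 6.4 pos [ 638.9 -143.8  231.3] phi 130.3 w 42.7 F [-0.1 -0.1 -0.6]
yaw 0.3 then dx,dy,dz [-1.2  0.5 36.8]
```

View pics/r2.png

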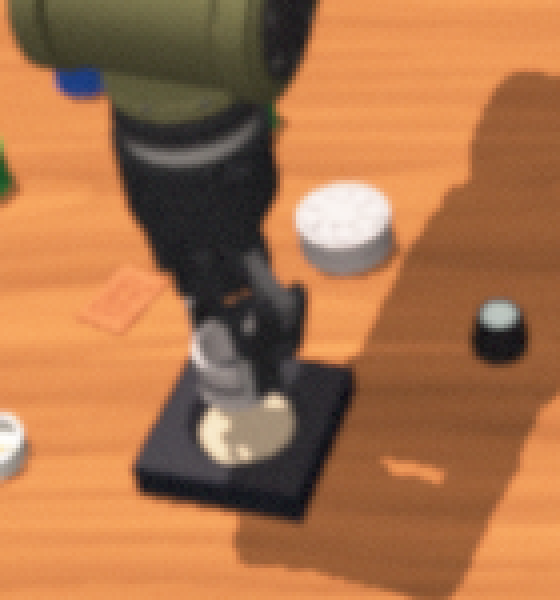

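The ring is held level above the ring recess at crop (225,370), with the recess floor at (247,430). I'll lower it gently.

Emit:
drive_tool:
  increments:
    - [-1,0.5,15,0,30]
    - [0,0,10,0,30]
    - [0,0,6,0,30]
    - [0,0,3,0,30]
    - [0,0,0,0,30]

```text
time: 6.95
ee_pos: [0.64, -0.1439, 0.1966]
tool_rot: [0.42, 0.907, -0.0, -0.0]
ft_force: [-0.5, 0.1, -1.8]
gripper_width: 0.0426
gripper_force: 30.8
```

Emit:
drive_tool:
  increments:
    - [0,0,1,0,30]
    - [0,0,1,0,30]
    - [0,0,0.5,0,30]
    - [0,0,0,0,30]
    - [0,0,0,0,30]

```text
time: 7.45
ee_pos: [0.6401, -0.144, 0.1948]
tool_rot: [0.42, 0.907, 0.0, 0.0]
ft_force: [0.3, 0.5, -0.7]
gripper_width: 0.0426
gripper_force: 30.8
```

Emit:
drive_tool:
  increments:
    - [0,0,0.5,0,30]
    - [0,0,0,0,30]
    - [0,0,0.5,0,30]
    - [0,0,0,0,30]
    - [0,0,0,0,30]

```text
time: 7.95
ee_pos: [0.6402, -0.144, 0.1946]
tool_rot: [0.42, 0.907, 0.0, 0.0]
ft_force: [-5.5, 1.6, 9.0]
gripper_width: 0.0426
gripper_force: 31.6
```

Contact at 194.6 mm, as predicted. I'll release and retreat.

Emit:
drive_tool:
  increments:
    - [0,0,0,0,46]
    - [0,0,0,0,50]
    - [0,0,0,0,55]
    - [0,0,0,0,60]
    - [0,0,0,0,60]

```text
time: 8.45
ee_pos: [0.6401, -0.144, 0.1936]
tool_rot: [0.42, 0.907, -0.0, -0.0]
ft_force: [-0.6, 0.1, 0.3]
gripper_width: 0.0603
gripper_force: 0.0
```

Emit:
drive_tool:
  increments:
    - [0,0,-5,0,60]
    - [0,0,-15,0,60]
    - [0,0,-30,0,70]
    - [0,0,-30,0,85]
    - [0,0,0,0,85]

```text
time: 8.95
ee_pos: [0.6408, -0.1441, 0.2798]
tool_rot: [0.42, 0.907, 0.001, 0.004]
ft_force: [0.5, -0.0, 0.3]
gripper_width: 0.0849
gripper_force: 0.0
```

```bash
python3 go.py 479.4 -101.2 275 130
```

```text
t 8.9 pos [ 640.8 -144.1  279.8] phi 130.3 w 84.9 F [ 0.5 -0.   0.3]
yaw 0.3 then dx,dy,dz [136.6 -96.    4.8]
```

Emit:
drive_tool:
  increments:
    - [27.2,-19.2,0,0,85]
    - [27.2,-19.2,0,0,85]
    - [27.2,-19.2,0,0,85]
    - [27.2,-19.2,0,0,85]
    - [27.2,-19.2,0,0,85]

```text
time: 9.45
ee_pos: [0.4775, -0.102, 0.2742]
tool_rot: [0.42, 0.907, 0.0, 0.0]
ft_force: [0.2, -0.1, 0.8]
gripper_width: 0.0852
gripper_force: 0.0
```

Emit:
drive_tool:
  increments:
    - [0,0,0,0,85]
    - [0,0,20,0,85]
    - [0,0,20,0,85]
    - [0,0,0,0,85]
    - [0,0,0,0,85]

```text
time: 9.95
ee_pos: [0.4794, -0.1024, 0.2343]
tool_rot: [0.42, 0.907, 0.0, 0.0]
ft_force: [0.3, 0.5, -0.4]
gripper_width: 0.085
gripper_force: 0.0
```

```bash
python3 go.py 479.4 -101.2 179 130; python3 - <<'E'
from rig import arm; import cv2,numpy as np
s=arm.camera("scene")["image"];t=arm.camera("top")["image"]
a=cv2.resize(s[130:290,130:270],(490,560),interpolation=3)
b=cv2.resize(t[110:270,225:315],(315,560),interpolation=3)
cv2.imwrite("pics/r3.png",np.hstack([a,b]))
E
```

```text
t 9.9 pos [ 479.4 -102.4  234.3] phi 130.3 w 85.0 F [ 0.3  0.5 -0.4]
yaw 0.3 then dx,dy,dz [ 0.9  0.8 55.3]
```

View pics/r3.png

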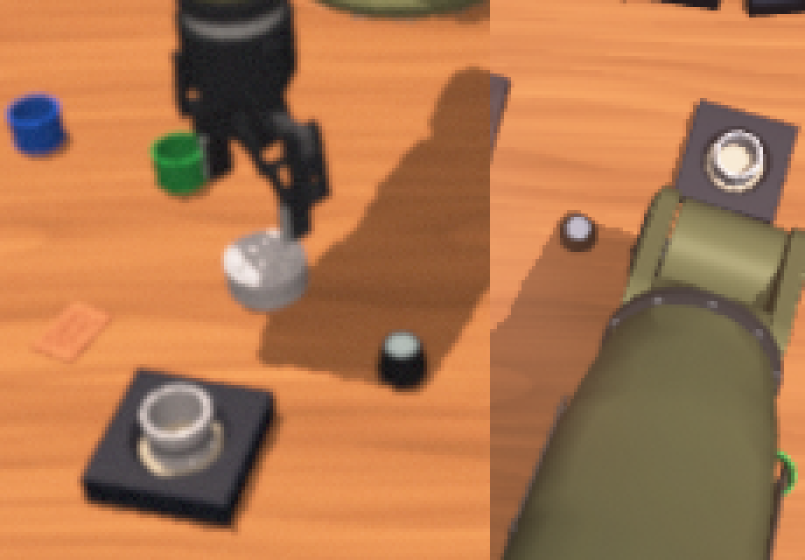

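The ring stands upright in its recess, at scene crop (178,425) and top crop (735,160). The open gripper is over the round box at (265,270). I'll descend.

Emit:
drive_tool:
  increments:
    - [1,1,20,0,85]
    - [0,0,20,0,85]
    - [0,0,15,0,85]
    - [0,0,0,0,85]
    - [0,0,0,0,85]

```text
time: 10.55
ee_pos: [0.4794, -0.101, 0.1796]
tool_rot: [0.42, 0.907, 0.0, 0.0]
ft_force: [0.8, -0.9, 1.0]
gripper_width: 0.0848
gripper_force: 0.0
```

Emit:
drive_tool:
  increments:
    - [0,0,0,0,50]
    - [0,0,0,0,50]
    - [0,0,0,0,50]
    - [0,0,0,0,50]
    - [0,0,0,0,50]

```text
time: 11.05
ee_pos: [0.4794, -0.101, 0.1799]
tool_rot: [0.42, 0.907, 0.0, 0.001]
ft_force: [-2.7, 0.9, 8.3]
gripper_width: 0.0584
gripper_force: 30.4
```

Emit:
drive_tool:
  increments:
    - [0,0,-5,0,50]
    - [0,0,-20,0,50]
    - [0,0,-25,0,50]
    - [0,0,-30,0,50]
    - [0,0,-10,0,50]

```text
time: 11.55
ee_pos: [0.4794, -0.101, 0.2716]
tool_rot: [0.42, 0.907, 0.0, 0.002]
ft_force: [0.7, -0.1, -1.4]
gripper_width: 0.0586
gripper_force: 33.0
```

```bash
python3 go.py 674.6 123.5 270 130
```

```text
t 11.6 pos [ 479.4 -101.   271.6] phi 130.3 w 58.6 F [ 0.7 -0.1 -1.4]
yaw 0.3 then dx,dy,dz [ 46.5 293.8   1.6]
```

Emit:
drive_tool:
  increments:
    - [4.6,29.4,0,0,50]
    - [4.6,29.4,0,0,50]
    - [4.6,29.4,0,0,50]
    - [4.6,29.4,0,0,50]
    - [4.6,29.4,0,0,50]

```text
time: 12.05
ee_pos: [0.5769, 0.0127, 0.2681]
tool_rot: [0.42, 0.907, -0.0, -0.0]
ft_force: [0.9, 0.6, -1.8]
gripper_width: 0.0588
gripper_force: 32.9
```

Emit:
drive_tool:
  increments:
    - [4.6,29.4,0,0,50]
    - [4.6,29.4,0,0,50]
    - [4.6,29.4,0,0,50]
    - [4.7,29.4,0,0,50]
    - [4.7,29.3,0,0,50]

```text
time: 12.55
ee_pos: [0.6739, 0.1254, 0.2679]
tool_rot: [0.42, 0.907, -0.0, -0.0]
ft_force: [-0.6, -0.8, -1.3]
gripper_width: 0.0583
gripper_force: 32.9
```

Emit:
drive_tool:
  increments:
    - [0,0,0,0,50]
    - [0,0,20,0,50]
    - [0,0,20,0,50]
    - [0,0,0,0,50]
    - [0,0,0,0,50]

```text
time: 13.05
ee_pos: [0.6733, 0.1241, 0.2287]
tool_rot: [0.42, 0.907, -0.0, -0.0]
ft_force: [-0.8, 0.8, -0.3]
gripper_width: 0.0585
gripper_force: 33.0
```

```bash
python3 go.py 674.6 123.5 192 130
```

```text
t 13.1 pos [673.3 124.1 228.7] phi 130.3 w 58.5 F [-0.8  0.8 -0.3]
yaw 0.3 then dx,dy,dz [-1.3  0.7 36.7]
```

Emit:
drive_tool:
  increments:
    - [-1,0.5,15,0,50]
    - [0,0,10,0,50]
    - [0,0,6,0,50]
    - [0,0,3,0,50]
    - [0,0,0,0,50]

```text
time: 13.55
ee_pos: [0.6743, 0.124, 0.1942]
tool_rot: [0.42, 0.907, -0.0, -0.0]
ft_force: [0.3, 0.1, -1.6]
gripper_width: 0.0587
gripper_force: 33.0
```

Emit:
drive_tool:
  increments:
    - [0,0,1,0,50]
    - [0,0,1,0,50]
    - [0,0,0.5,0,50]
    - [0,0,0,0,50]
    - [0,0,0,0,50]

```text
time: 14.05
ee_pos: [0.6744, 0.1239, 0.1922]
tool_rot: [0.42, 0.907, 0.0, 0.0]
ft_force: [0.3, -0.0, -1.7]
gripper_width: 0.0589
gripper_force: 33.0
```

Emit:
drive_tool:
  increments:
    - [0,0,0.5,0,50]
    - [0,0,0,0,50]
    - [0,0,0,0,50]
    - [0,0,0,0,50]
    - [0,0,0,0,50]

```text
time: 14.55
ee_pos: [0.6744, 0.124, 0.1921]
tool_rot: [0.42, 0.907, 0.0, 0.0]
ft_force: [-2.9, -0.1, 5.3]
gripper_width: 0.0591
gripper_force: 33.6
```

Emit:
drive_tool:
  increments:
    - [0,0,0,0,62]
    - [0,0,0,0,66]
    - [0,0,0,0,70]
    - [0,0,0,0,75]
    - [0,0,0,0,75]

```text
time: 15.05
ee_pos: [0.6744, 0.124, 0.1916]
tool_rot: [0.42, 0.907, -0.0, -0.0]
ft_force: [0.5, 0.9, 0.2]
gripper_width: 0.0748
gripper_force: 0.0
```

Emit:
drive_tool:
  increments:
    - [0,0,-5,0,75]
    - [0,0,-15,0,75]
    - [0,0,-30,0,80]
    - [0,0,-30,-8,80]
    - [0,0,0,-8,80]

```text
time: 15.55
ee_pos: [0.675, 0.1241, 0.2783]
tool_rot: [0.287, 0.958, 0.002, 0.004]
ft_force: [-0.3, -0.4, 1.4]
gripper_width: 0.0798
gripper_force: 0.0
```

Emit:
drive_tool:
  increments:
    - [0,0,0,-1.8,75]
    - [0,0,0,0,70]
    - [0,0,0,0,70]
    - [0,0,0,0,70]
    - [0,0,0,0,70]

```text
time: 16.05
ee_pos: [0.6744, 0.1239, 0.2717]
tool_rot: [0.275, 0.961, -0.0, -0.0]
ft_force: [0.3, -0.8, -1.6]
gripper_width: 0.0701
gripper_force: 0.0
```

```bash
python3 go.py 379.7 295.2 275 148.2
```

```text
t 16.1 pos [674.4 123.9 271.7] phi 148.1 w 70.1 F [ 0.3 -0.8 -1.6]
yaw -0.1 then dx,dy,dz [340.7  -9.7  -3.3]
```

Emit:
drive_tool:
  increments:
    - [34,-1,0,0,70]
    - [34,-1,0,0,70]
    - [34,-1,0,0,70]
    - [34,-1,0,0,70]
    - [34,-1,0,0,70]

```text
time: 16.55
ee_pos: [0.5262, 0.2101, 0.2718]
tool_rot: [0.275, 0.961, 0.0, 0.0]
ft_force: [0.9, -0.1, -0.3]
gripper_width: 0.0696
gripper_force: 0.0
```

Emit:
drive_tool:
  increments:
    - [34,-1,0,0,70]
    - [34,-1,0,0,70]
    - [34,-1,0,0,70]
    - [34,-1,0,0,70]
    - [34,-1,0,0,70]

```text
time: 17.05
ee_pos: [0.3793, 0.2957, 0.2719]
tool_rot: [0.275, 0.961, 0.0, 0.0]
ft_force: [1.1, 0.4, 0.5]
gripper_width: 0.0697
gripper_force: 0.0
```

Emit:
drive_tool:
  increments:
    - [0,0,0,0,70]
    - [0,0,20,0,70]
    - [0,0,15,0,70]
    - [0,0,0,0,70]
    - [0,0,0,0,70]

```text
time: 17.55
ee_pos: [0.3809, 0.2951, 0.2371]
tool_rot: [0.275, 0.961, 0.0, 0.0]
ft_force: [0.5, -0.3, 0.5]
gripper_width: 0.0697
gripper_force: 0.0
```

```bash
python3 go.py 379.7 295.2 182 148.2; python3 - <<'E'
from rig import arm; import cv2,numpy as np
s=arm.camera("scene")["image"];t=arm.camera("top")["image"]
a=cv2.resize(s[100:300,260:400],(420,600),interpolation=3)
b=cv2.resize(t[100:260,130:230],(375,600),interpolation=3)
cv2.imwrite("pics/r4.png",np.hstack([a,b]))
E
```

```text
t 17.6 pos [380.9 295.1 237.1] phi 148.1 w 69.7 F [ 0.5 -0.3  0.5]
yaw -0.1 then dx,dy,dz [ 1.1 -0.5 55.1]
```

View pics/r4.png

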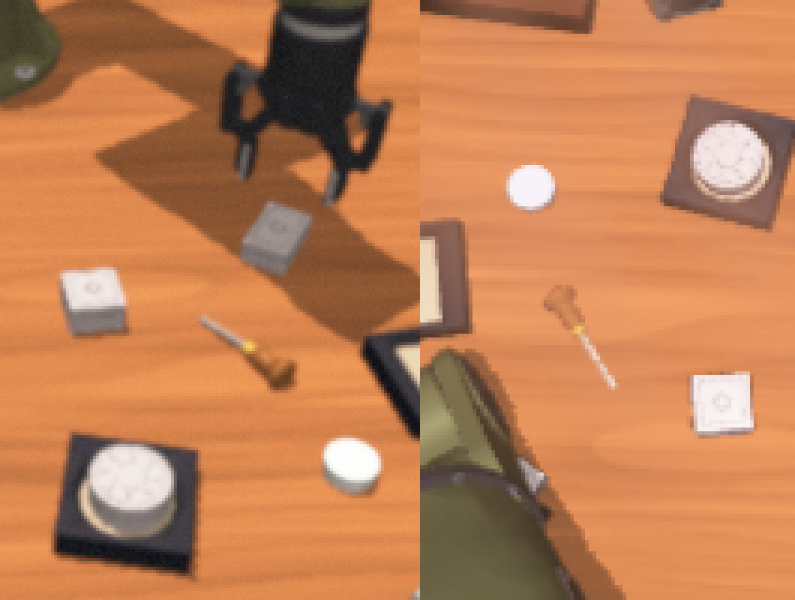

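The round box is seated at scene crop (131,488), with the pale floor showing evenly around it. The gripper straddles the oblong box at (278,237), across its short side.

Emit:
drive_tool:
  increments:
    - [1,0,20,0,70]
    - [0,0,20,0,70]
    - [0,0,15,0,70]
    - [0,0,0,0,70]
    - [0,0,0,0,70]

```text
time: 18.15
ee_pos: [0.3799, 0.2958, 0.1825]
tool_rot: [0.275, 0.961, 0.0, 0.0]
ft_force: [-0.8, 0.2, -0.1]
gripper_width: 0.0702
gripper_force: 0.0
```

Emit:
drive_tool:
  increments:
    - [0,0,0,0,34]
    - [0,0,0,0,34]
    - [0,0,0,0,34]
    - [0,0,0,0,34]
    - [0,0,0,0,34]

```text
time: 18.65
ee_pos: [0.3799, 0.2959, 0.1827]
tool_rot: [0.275, 0.961, 0.001, 0.001]
ft_force: [-0.9, -1.3, 5.9]
gripper_width: 0.0412
gripper_force: 30.4
```

Emit:
drive_tool:
  increments:
    - [0,0,-5,0,34]
    - [0,0,-20,0,34]
    - [0,0,-25,0,34]
    - [0,0,-30,0,34]
    - [0,0,-10,0,34]

```text
time: 19.15
ee_pos: [0.3799, 0.2959, 0.2747]
tool_rot: [0.275, 0.961, 0.002, 0.001]
ft_force: [-0.2, -0.8, -0.6]
gripper_width: 0.0415
gripper_force: 31.1
```

Emit:
drive_tool:
  increments:
    - [0,0,0,-8.2,34]
    - [0,0,0,-8.2,34]
    - [0,0,0,-8.2,34]
    - [0,0,0,-8.2,34]
    - [0,0,0,-8.2,34]

```text
time: 19.65
ee_pos: [0.3795, 0.2956, 0.2713]
tool_rot: [-0.082, 0.997, -0.0, -0.0]
ft_force: [-0.1, -0.4, -1.3]
gripper_width: 0.0413
gripper_force: 31.0
```

```bash
python3 go.py 557.4 392.3 270 189.1
```

```text
t 19.6 pos [379.5 295.6 271.3] phi 189.4 w 41.3 F [-0.1 -0.4 -1.3]
yaw 0.3 then dx,dy,dz [-191.    67.3    1.3]
```

Next is the carry to box_oblong.

Emit:
drive_tool:
  increments:
    - [-27.3,9.6,0,0,34]
    - [-27.3,9.6,0,0,34]
    - [-27.3,9.6,0,0,34]
    - [-27.3,9.6,0,0,34]
    - [-27.3,9.6,0,0,34]

```text
time: 20.15
ee_pos: [0.5077, 0.3651, 0.271]
tool_rot: [-0.079, 0.997, -0.0, -0.0]
ft_force: [0.4, 0.1, 0.3]
gripper_width: 0.0415
gripper_force: 31.0
```

Emit:
drive_tool:
  increments:
    - [-27.3,9.6,0,0,34]
    - [-27.2,9.6,0,0,34]
    - [0,0,0,0,34]
    - [0,0,20,0,34]
    - [0,0,15,0,34]

```text
time: 20.65
ee_pos: [0.5571, 0.392, 0.2351]
tool_rot: [-0.079, 0.997, -0.0, -0.001]
ft_force: [-0.6, 0.3, -1.5]
gripper_width: 0.0409
gripper_force: 31.1
```

Emit:
drive_tool:
  increments:
    - [0,0,0,0,34]
    - [0,0,0,0,34]
    - [0,0,0,0,34]
    - [0,0,0,0,34]
    - [0,0,0,0,34]

```text
time: 21.15
ee_pos: [0.5576, 0.3923, 0.2374]
tool_rot: [-0.079, 0.997, 0.0, 0.0]
ft_force: [-0.4, -0.2, -1.2]
gripper_width: 0.0415
gripper_force: 31.0
```

```bash
python3 go.py 557.4 392.3 194.7 189.1;  python3 - <<'E'
from rig import arm; import cv2,numpy as np
s=arm.camera("scene")["image"]
cv2.imwrite("pics/r5.png",cv2.resize(s[130:280,340:480],(560,600),interpolation=3))
E
```

```text
t 21.1 pos [557.6 392.3 237.4] phi 189.1 w 41.5 F [-0.4 -0.2 -1.2]
yaw -0.0 then dx,dy,dz [ 0.2  0.1 42.7]
```

View pics/r5.png

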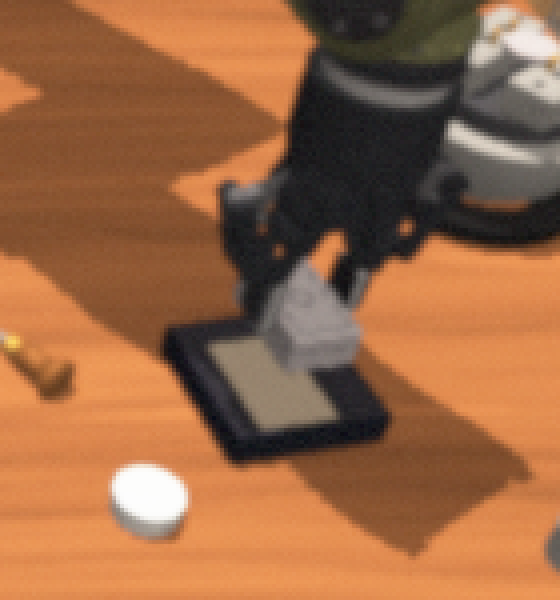

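The oblong box is held at crop (310,320), level and parallel to the recess at (275,385).

Emit:
drive_tool:
  increments:
    - [0,0,17,0,34]
    - [0,0,12,0,34]
    - [0,0,7,0,34]
    - [0,0,4,0,34]
    - [0,0,0,0,34]

```text
time: 21.7
ee_pos: [0.5576, 0.3922, 0.1959]
tool_rot: [-0.079, 0.997, -0.0, -0.0]
ft_force: [0.5, 0.4, -0.6]
gripper_width: 0.041
gripper_force: 31.0
```

Emit:
drive_tool:
  increments:
    - [0,0,1,0,34]
    - [0,0,1,0,34]
    - [0,0,0.5,0,34]
    - [0,0,0,0,34]
    - [0,0,0,0,34]

```text
time: 22.2
ee_pos: [0.5577, 0.3923, 0.1948]
tool_rot: [-0.079, 0.997, 0.0, 0.0]
ft_force: [-1.8, -2.0, 5.5]
gripper_width: 0.0415
gripper_force: 31.8
```

Emit:
drive_tool:
  increments:
    - [0,0,0.5,0,34]
    - [0,0,0,0,34]
    - [0,0,0,0,34]
    - [0,0,0,0,34]
    - [0,0,0,0,34]

```text
time: 22.7
ee_pos: [0.5577, 0.3923, 0.1948]
tool_rot: [-0.079, 0.997, 0.0, 0.0]
ft_force: [-4.1, -2.8, 9.9]
gripper_width: 0.0415
gripper_force: 32.3
```

Contact at 194.8 mm, which is the recess floor height. I'll release, lift and turn toward the square box.

Emit:
drive_tool:
  increments:
    - [0,0,0,0,45]
    - [0,0,0,0,49]
    - [0,0,0,0,54]
    - [0,0,0,0,58]
    - [0,0,0,0,58]

```text
time: 23.2
ee_pos: [0.5576, 0.3922, 0.1936]
tool_rot: [-0.079, 0.997, -0.0, -0.0]
ft_force: [0.5, -0.6, -0.5]
gripper_width: 0.0578
gripper_force: 0.0
```

Emit:
drive_tool:
  increments:
    - [0,0,-5,0,58]
    - [0,0,-15,0,58]
    - [0,0,-30,0,65]
    - [0,0,-30,0,75]
    - [0,0,0,8.4,75]

```text
time: 23.7
ee_pos: [0.5581, 0.3926, 0.2802]
tool_rot: [-0.006, 1.0, 0.002, 0.004]
ft_force: [-0.2, -0.1, 0.5]
gripper_width: 0.0751
gripper_force: 0.0
```

Emit:
drive_tool:
  increments:
    - [0,0,0,8.4,75]
    - [0,0,0,8.4,75]
    - [0,0,0,8.4,75]
    - [0,0,0,8.4,75]
    - [0,0,0,8.4,75]

```text
time: 24.2
ee_pos: [0.5576, 0.3922, 0.2752]
tool_rot: [0.356, 0.935, 0.001, 0.0]
ft_force: [0.1, 0.1, -0.1]
gripper_width: 0.0751
gripper_force: 0.0
```

Emit:
drive_tool:
  increments:
    - [0,0,0,8.4,75]
    - [0,0,0,8.4,75]
    - [0,0,0,8.4,75]
    - [0,0,0,8.4,75]
    - [0,0,0,8.4,75]

```text
time: 24.7
ee_pos: [0.5576, 0.3923, 0.2752]
tool_rot: [0.667, 0.745, 0.001, 0.0]
ft_force: [0.3, -0.0, 0.3]
gripper_width: 0.0748
gripper_force: 0.0
```

```bash
python3 go.py 462.2 117.3 275 96.7
```

```text
t 24.7 pos [557.6 392.3 275.2] phi 96.3 w 74.8 F [ 0.3 -0.   0.3]
yaw -0.4 then dx,dy,dz [-2.619e+02 -1.268e+02  2.000e-01]
```

Emit:
drive_tool:
  increments:
    - [0,0,0,-0.4,75]
    - [-29.1,-14.1,0,0,75]
    - [-29.1,-14.1,0,0,75]
    - [-29.1,-14.1,0,0,75]
    - [-29.1,-14.1,0,0,75]

```text
time: 25.2
ee_pos: [0.5154, 0.2686, 0.2746]
tool_rot: [0.66, 0.751, 0.0, 0.0]
ft_force: [1.3, -0.0, 0.1]
gripper_width: 0.0749
gripper_force: 0.0
```

Emit:
drive_tool:
  increments:
    - [-29.1,-14.1,0,0,75]
    - [-29.1,-14.1,0,0,75]
    - [-29.1,-14.1,0,0,75]
    - [-29.1,-14.1,0,0,75]
    - [-29.1,-14,0,0,75]

```text
time: 25.7
ee_pos: [0.4636, 0.1156, 0.2746]
tool_rot: [0.66, 0.751, 0.001, 0.0]
ft_force: [0.8, -0.1, -0.2]
gripper_width: 0.0748
gripper_force: 0.0
```

Emit:
drive_tool:
  increments:
    - [0,0,0,0,75]
    - [0,0,20,0,75]
    - [0,0,15,0,75]
    - [0,0,0,0,75]
    - [0,0,0,0,75]

```text
time: 26.2
ee_pos: [0.4644, 0.117, 0.2394]
tool_rot: [0.661, 0.75, 0.0, 0.0]
ft_force: [-0.7, 0.6, -0.1]
gripper_width: 0.0752
gripper_force: 0.0
```

```bash
python3 go.py 462.2 117.3 182 96.7; python3 - <<'E'
from rig import arm; import cv2,numpy as np
s=arm.camera("scene")["image"]
cv2.imwrite("pics/r6.png",cv2.resize(s[120:270,240:440],(800,600),interpolation=3))
E
```

```text
t 26.2 pos [464.4 117.  239.4] phi 97.2 w 75.2 F [-0.7  0.6 -0.1]
yaw 0.5 then dx,dy,dz [ 0.6 -2.1 57.4]
```

View pics/r6.png

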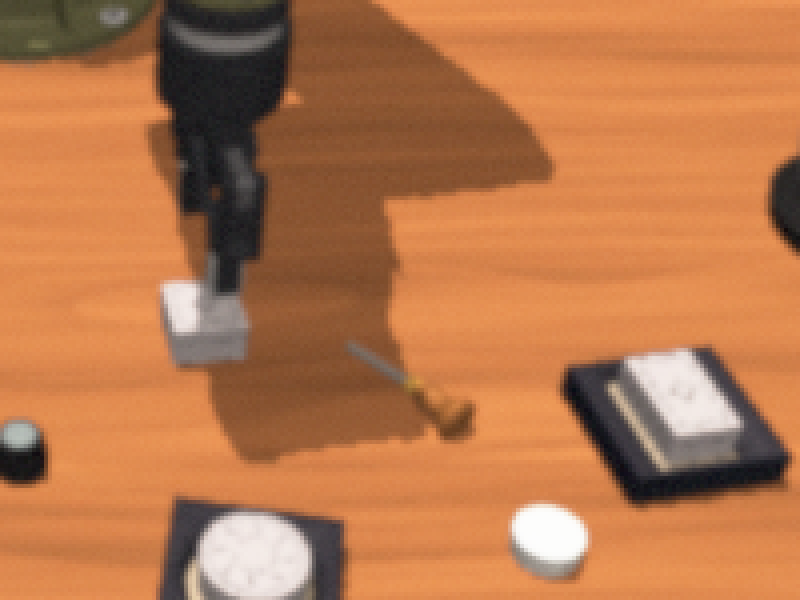

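The oblong box is seated at crop (685,405). The gripper is over the square box at (205,320), clear of the graver blade at (350,345).

Emit:
drive_tool:
  increments:
    - [0.5,-2,20,0.5,75]
    - [0,0,20,0,75]
    - [0,0,17,0,75]
    - [0,0,0,0,75]
    - [0,0,0,0,75]

```text
time: 26.75
ee_pos: [0.4624, 0.1171, 0.1826]
tool_rot: [0.665, 0.747, 0.0, 0.0]
ft_force: [-1.1, -0.1, 0.3]
gripper_width: 0.0752
gripper_force: 0.0
```

Emit:
drive_tool:
  increments:
    - [0,0,0,0,40]
    - [0,0,0,0,40]
    - [0,0,0,0,40]
    - [0,0,0,0,40]
    - [0,0,0,0,40]

```text
time: 27.25
ee_pos: [0.4624, 0.117, 0.1828]
tool_rot: [0.665, 0.747, 0.001, 0.001]
ft_force: [-1.8, -0.2, 5.9]
gripper_width: 0.0472
gripper_force: 30.8
```

Emit:
drive_tool:
  increments:
    - [0,0,-5,0,40]
    - [0,0,-20,0,40]
    - [0,0,-25,0,40]
    - [0,0,-30,0,40]
    - [0,0,-10,0,40]

```text
time: 27.75
ee_pos: [0.4624, 0.117, 0.2746]
tool_rot: [0.665, 0.747, 0.002, 0.001]
ft_force: [0.4, 0.2, -1.6]
gripper_width: 0.0474
gripper_force: 31.8
```

```bash
python3 go.py 552.5 -414.4 275 94.2
```

```text
t 27.8 pos [462.4 117.  274.6] phi 96.6 w 47.4 F [ 0.4  0.2 -1.6]
yaw 2.4 then dx,dy,dz [-5.366e+02  5.100e+01 -4.000e-01]
```

Emit:
drive_tool:
  increments:
    - [0,0,0,2.4,40]
    - [-33.5,3.2,0,0,40]
    - [-33.5,3.2,0,0,40]
    - [-33.5,3.2,0,0,40]
    - [-33.5,3.2,0,0,40]

```text
time: 28.25
ee_pos: [0.4845, -0.017, 0.2713]
tool_rot: [0.681, 0.733, -0.0, -0.0]
ft_force: [1.0, 0.2, -1.6]
gripper_width: 0.047
gripper_force: 31.8
```

Emit:
drive_tool:
  increments:
    - [-33.5,3.2,0,0,40]
    - [-33.5,3.2,0,0,40]
    - [-33.5,3.2,0,0,40]
    - [-33.5,3.2,0,0,40]
    - [-33.5,3.2,0,0,40]

```text
time: 28.75
ee_pos: [0.5127, -0.183, 0.2712]
tool_rot: [0.681, 0.732, -0.0, -0.0]
ft_force: [-0.1, 0.4, -1.8]
gripper_width: 0.0472
gripper_force: 31.8
```

Emit:
drive_tool:
  increments:
    - [-33.5,3.2,0,0,40]
    - [-33.5,3.2,0,0,40]
    - [-33.5,3.2,0,0,40]
    - [-33.5,3.2,0,0,40]
    - [-33.5,3.2,0,0,40]

```text
time: 29.25
ee_pos: [0.541, -0.3489, 0.271]
tool_rot: [0.681, 0.732, -0.0, -0.0]
ft_force: [-0.2, 1.2, -0.9]
gripper_width: 0.0474
gripper_force: 31.8
```

Emit:
drive_tool:
  increments:
    - [-33.5,3.2,0,0,40]
    - [-33.5,3.2,0,0,40]
    - [0,0,0,0,40]
    - [0,0,20,0,40]
    - [0,0,15,0,40]

```text
time: 29.75
ee_pos: [0.5521, -0.4135, 0.235]
tool_rot: [0.681, 0.732, -0.0, -0.001]
ft_force: [0.2, 0.4, -1.9]
gripper_width: 0.0471
gripper_force: 31.8
```

Emit:
drive_tool:
  increments:
    - [0,0,0,0,40]
    - [0,0,0,0,40]
    - [0,0,0,0,40]
    - [0,0,0,0,40]
    - [0,0,0,0,40]

```text
time: 30.25
ee_pos: [0.5524, -0.4139, 0.2373]
tool_rot: [0.681, 0.733, 0.0, 0.0]
ft_force: [-0.1, 1.0, -0.1]
gripper_width: 0.0474
gripper_force: 31.7
```

```bash
python3 go.py 552.5 -414.4 194.8 94.2; python3 - <<'E'
from rig import arm; import cv2,numpy as np
s=arm.camera("scene")["image"]
cv2.imwrite("pics/r7.png",cv2.resize(s[130:280,20:220],(800,600),interpolation=3))
E
```

```text
t 30.2 pos [ 552.4 -413.9  237.3] phi 94.2 w 47.4 F [-0.1  1.  -0.1]
yaw -0.0 then dx,dy,dz [-0.5  0.1 42.5]
```

View pics/r7.png

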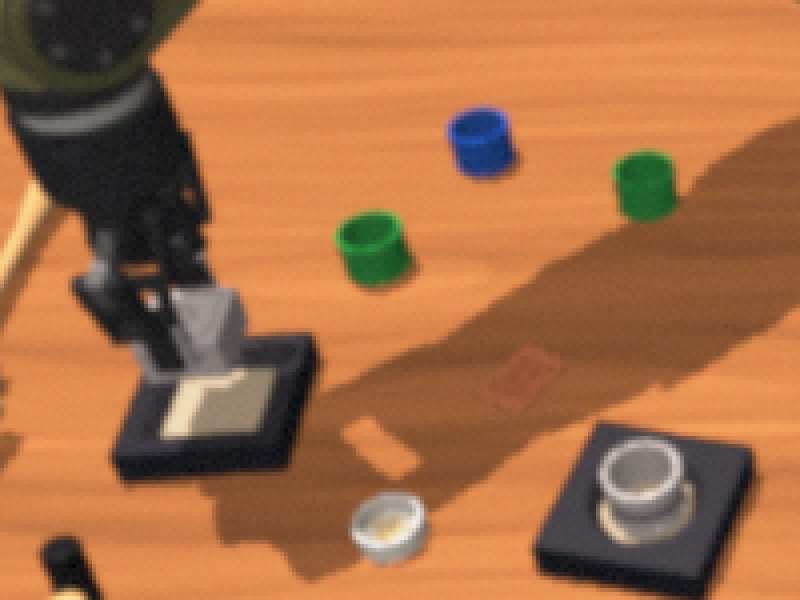

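The square box is held at crop (190,330), above its recess at (220,400) and parallel to it. The ring stands in its recess at (642,490). I'll lower the square box.

Emit:
drive_tool:
  increments:
    - [-0.5,0,17,0,40]
    - [0,0,12,0,40]
    - [0,0,7,0,40]
    - [0,0,4,0,40]
    - [0,0,0,0,40]

```text
time: 30.8
ee_pos: [0.5523, -0.4144, 0.1961]
tool_rot: [0.681, 0.732, -0.0, -0.0]
ft_force: [0.1, 1.3, -1.3]
gripper_width: 0.0475
gripper_force: 31.7
```

Emit:
drive_tool:
  increments:
    - [0,0,1,0,40]
    - [0,0,1,0,40]
    - [0,0,0.5,0,40]
    - [0,0,0,0,40]
    - [0,0,0,0,40]

```text
time: 31.3
ee_pos: [0.5524, -0.4145, 0.1949]
tool_rot: [0.681, 0.732, 0.0, 0.0]
ft_force: [-2.7, 1.5, 6.1]
gripper_width: 0.0479
gripper_force: 32.6
```

Emit:
drive_tool:
  increments:
    - [0,0,0,0,51]
    - [0,0,0,0,55]
    - [0,0,0,0,60]
    - [0,0,0,0,64]
    - [0,0,0,0,64]

```text
time: 31.8
ee_pos: [0.5523, -0.4144, 0.1941]
tool_rot: [0.681, 0.732, 0.0, -0.0]
ft_force: [0.2, -0.3, -0.5]
gripper_width: 0.0641
gripper_force: 0.0
```

Emit:
drive_tool:
  increments:
    - [0,0,-5,0,64]
    - [0,0,-15,0,64]
    - [0,0,-30,0,70]
    - [0,0,-40,0,80]
    - [0,0,-20,0,80]

```text
time: 32.3
ee_pos: [0.5525, -0.4145, 0.3095]
tool_rot: [0.681, 0.732, 0.0, 0.003]
ft_force: [0.1, -0.1, -0.5]
gripper_width: 0.0799
gripper_force: 0.0
```

Emit:
drive_tool:
  increments:
    - [0,-35,-10,0,80]
    - [0,-35,-10,0,80]
    - [0,-35,-10,0,80]
    - [0,-35,-10,0,80]
    - [0,-35,-10,0,80]

```text
time: 32.8
ee_pos: [0.3763, -0.4269, 0.356]
tool_rot: [0.681, 0.733, -0.0, 0.001]
ft_force: [-0.2, 0.7, 0.4]
gripper_width: 0.0804
gripper_force: 0.0
```

Emit:
drive_tool:
  increments:
    - [0,-30,0,0,80]
    - [0,-30,0,0,80]
    - [0,0,0,0,80]
    - [0,0,0,0,80]
    - [0,0,0,0,80]

```text
time: 33.3
ee_pos: [0.3186, -0.4314, 0.3548]
tool_rot: [0.681, 0.733, -0.0, 0.001]
ft_force: [-0.9, 0.3, 0.1]
gripper_width: 0.0801
gripper_force: 0.0
```

```bash
python3 go.py; python3 - <<'E'
from rig import arm; import cv2,numpy as np
from h import *
S=arm.camera("scene");T=arm.camera("top")
s=S["image"];t=T["image"]
a=cv2.resize(s[145:300,40:450],(800,302),interpolation=3);b=cv2.resize(t[120:230,100:400],(800,293),interpolation=3)
cv2.imwrite("pics/fin.png",np.vstack([a,b]))
B=dict(ring=(640.1,-144.4,44),round=(674.6,123.5,38),oblong=(557.4,392.3,38),square=(552.5,-414.4,42))
for n,(x,y,h) in B.items():
    res=[]
    for c in(S,T):
        R,tt,f,cx,cy=cam(c);p=R@np.array([x,y,h])/1e3*1 if 0 else R@(np.array([x,y,h])/1e3)+tt
        u=(p[0]/p[2]*f+cx,p[1]/p[2]*f+cy)
        ct,g=blob(c["image"],"s",u,vmin=None if n=="ring" else 185); r=cv2.minAreaRect((plane(c,ct,h/1e3)*1e3).astype(np.float32)); res.append((np.round(r[0],1),np.round(r[1],1),round(r[2]),g))
    X,e=tri(S,res[0][3],T,res[1][3]); print(n,(x,y),[r[:3] for r in res],"tri",(X*1e3).round(1))
E
```

```text
t 33.3 pos [ 318.6 -431.4  354.8] phi 94.2 w 80.1 F [-0.9  0.3  0.1]
ring (640.1, -144.4) [(array([ 655.3, -138.6]), array([75.9, 51. ]), 8), (array([ 631.9, -143.8]), array([53.6, 60.5]), 51)] tri [ 638.4 -145.1   21.6]
round (674.6, 123.5) [(array([681.1, 117.2]), array([59.4, 77.7]), 34), (array([669.8, 119.3]), array([69.2, 62.6]), 67)] tri [673.1 122.2  30.2]
oblong (557.4, 392.3) [(array([558.8, 392.8]), array([67.4, 42.1]), 9), (array([555.4, 390.3]), array([67.4, 43.4]), 9)] tri [556.6 393.2  34.3]
square (552.5, -414.4) [(array([ 553.8, -411.8]), array([50.1, 47. ]), 4), (array([ 550.2, -414.1]), array([48. , 48.9]), 2)] tri [ 550.7 -414.9   38.1]
```

View pics/fin.png

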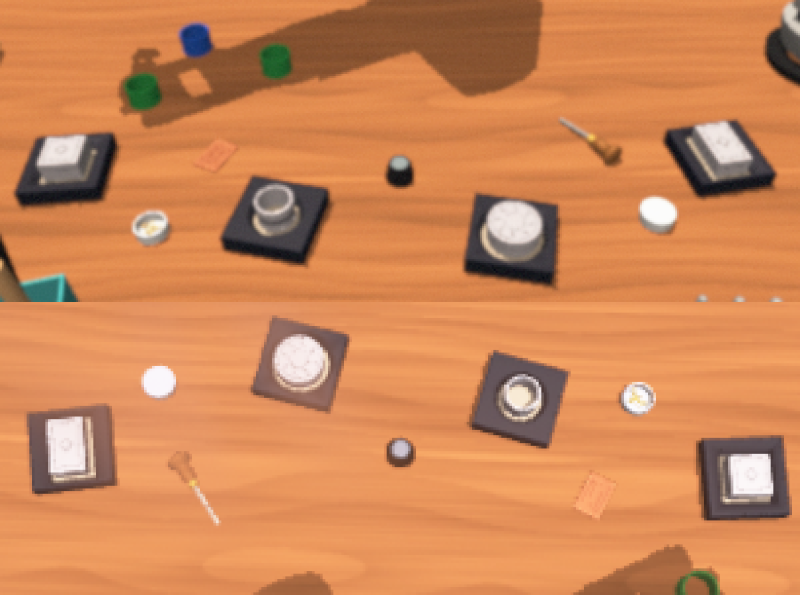

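The closing picture shows all four pieces upright in their matching recesses: ring (275,200), round (514,222), oblong (720,148) and square (62,152). The loupe (400,171) and graver (590,140) have not moved. Top-face sizes and centres of the oblong and square boxes agree with seated poses to 1–2 mm. The other two are confirmed by the contact heights and the pictures.

```bash
python3 -c "
from rig import arm
print(arm.sign_off())"
```

```text
the job is handed in; nothing more can be done
None
```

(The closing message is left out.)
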